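Prop a sprung transport catch and dock the battery packs

ROBOT

A 6-joint arm with a two-finger parallel gripper is mounted at the origin on the work surface; the furniture and walls round the work are solid. World frame = base frame: x ahead of the robot, y to its left, z up, the work surface at z = 0. Lengths are in m, angles in rad, forces in N, time in s.
With the tool pointing down it reaches from about 0.35 to 0.775 m from the base axis. Payload 5.5 kg.
Tool frame: the origin (TCP) lies midway between the tips of the shut fingers; the grasp point (between the pads) lies 19 mm behind it; z points along the fingers, y is the line along which they close (so a half turn about z gives the same grasp; the last joint's range is limited). The gripper opens to 85 mm and grips with 20 to 120 N. Pads are 22 mm wide; open, the fingers measure 114 mm over their backs; the gripper's body (76 mm by 85 mm) begins 54 mm behind the grasp point. The pads swing forward as they close: fully open they stand 13 mm farther back than shut.
Start: joints at [-1.408, 0.313, 0.046, 1.304, 0, 1.431], TCP at [0.171, -0.549, 0.231] pointing down, gripper open.
Joint ranges: [-2.76, 2.76], [-0.86, 1.69], [-1.03, 1.26], [-2.2, 2.34], [-1.47, 1.5], [-3.14, 3.14]. Speed limits (rad/s): [2.57, 2.57, 3.14, 3.14, 3.14, 3.14].

INTERFACE

Orientations are given as a unit quaternion [w, x, y, z].
In Python, from workcell import telemetry, imaging, env gives the robot as it stands. The module is installed in compiled form; this text tells all that it offers.
- The arm moves only by the tool step_arm, never from a script. Its argument "moves" is a list of rows, each a list of 3 entries, a list of its own where there are three numbers: the shift along the tool's x, y, z in mm, then the turn, a rotation vector about the tool's x, y, z in rad, then the finger opening in mm, from 0 to 85.4. A call has 1 to 8 rows; each row is the pose to reach, as a shift and turn from the pose commanded when the call began, along the tool's axes at that moment; what a row does not reach only later rows make up. A row lasts 1/12 s, in which the tool goes at most 41.7 mm and 7.16 degrees, less where a joint would pass 70% of its speed; a pose out of reach is approached as far as the arm can. A call with a gripper value outside its range is refused whole. The fingers move at their own pace and stop on an object; "grip_force" is the grip in N (left out, the last holds). Time passes only in rows, so rows that repeat a pose let the fingers close. It gives the time, the measured TCP pose, the force, the opening and the grip force at its end, in the units of the state.
- telemetry.get_state(): the state, without advancing time (a new reading comes with each control period).
- imaging.read_camera(name): name is "side" or "top" or "wrist"; returns the picture (400x640x3 uint8, red, green, blue); there is no depth.
- imaging.camera_params(name): a dict with "camera_matrix" (3x3 intrinsics, pixels), "D" ([k1, k2, p1, p2, k3] as OpenCV has them; the pictures are not rectified), "pose" (4x4, takes a point from camera to world coordinates). Camera axes: x right, y up, looking along -z (the intrinsics and any distortion apply to the point x, -y, -z); pixel columns grow to the right and rows downward; lengths in m; the calibration is good to about 2 mm. A picture is of the moment at which its call begins: read the wrist's pose just before it. camera_params takes no time and is no camera call; for the wrist camera it gives the pose at the moment of the call.
- env.hand_in(): hands the job in; it is judged then, once.
The state is a dict: "clock": time; "joint_pos": joint angles; "qvel": joint speeds; "tau": joint torques, N m; "tcp_pos": TCP position; "orientation": TCP orientation; "wrist_force": force on the tool from outside, world axes, zero at the start; "ft_torque": the same for the moment, N m; "finger_gap": finger opening in m; "grip_force": force on a finger pad.
Only numpy, scipy, OpenCV 4.12 (cv2) and the standard library are available. Lean on these libraries where they do the work, as an engineer would, in place of code of your own. Each camera call takes 0.05 s, during which the arm holds its last target. There are 200 camera calls.

TASK

Push the orange wedge fully home into the lane of the blue transport cradle so that it alone props the sprung yellow-tabbed bar open, then take every battery pack out of the cradle and push each one along between the converging guides of its own dock lane until it is fully home against the contact block (any pack in any lane). Afterwards pull the wedge out so that the bar springs shut, lay the wedge back on the green bench mat, and do not shift the solder reel that stands on it.

Things in the scene. Friction and masses are not known exactly. Their poses are not given: they have to be found in the camera images.
- cradle: Blue transport cradle, fixed; base plate 130 (x) x 240 (y) x 8 mm on a 30 mm plinth, origin centre of the plate underside, x away from the robot at yaw 0. Three bays along y, walls to z 28 mm. The wedge lane runs along x at its +y side, between a steel wall (face y +70 mm, x -45 to +55, top z 30, front end flared from x -60) and the bar's follower; rubber stop at x +54.
- bay0 (a point): Centre of the floor of the bay farthest to the cradle's -y side (cradle 0, -0.084, 0.008). A pack in a bay has its origin here and its axes along the cradle's, up to 2 mm of play.
- bay1 (a point): Centre of the floor of the middle bay (cradle 0, -0.020, 0.008).
- bay2 (a point): Centre of the floor of the bay next to the wedge lane (cradle 0, +0.044, 0.008).
- wedge_home (a point): Where the wedge's origin lies when it is fully home in the lane (cradle -0.011, +0.086, 0.008: on the base plate); the point's x axis points into the lane, the wedge goes in tip first along it.
- bar (a joint): Sprung comb bar at the cradle's back, slides along cradle +y to open, m: 0 shut, 0.022 with the wedge home, 0.030 at most. Spring 3.6 N (shut) to 5.4 N; pushing the wedge in takes 5 to 12 N. Yellow tabs (12 mm wide, cradle z 58 to 64 mm, on a spine at x 44 to 62) reach over the rear 15 mm of the packs while shut; packs are free from 0.017 on.
- follower (a point): Centre of the bar's yellow round follower (14 mm diameter, cradle z 10 to 30 mm), at cradle x -0.010, moves with the bar; shut, it leaves 10 mm between itself and the lane wall.
- wedge: Loose orange wedge of slippery plastic, 0.15 kg; origin centre of underside, x to its thin tip, z up. 130 mm long (x -65 to +65), 24 high. -y face straight (y -16, goes to the lane wall); +y side at y +16 from x -65 to +13, then tapers to the tip, 6 mm thick (y -16 to -10). Black grip block on top at x -29 mm: 16 thick along x, 28 wide along y, z 24 to 50.
- pack_blue: Battery pack, black box with blue band and blue grip rib, 0.25 kg, may be absent; origin centre of underside, x to its brass contact end. Body 70 (x) x 38 (y) x 48 mm high; grip rib on top, 40 mm long (x -28 to +12 mm), 14 mm thick along y, from z 48 to 68 mm. Starts upright in a bay; lift straight up; goes into a lane contact end first.
- pack_green: Battery pack, black box with green band and green grip rib, 0.25 kg, may be absent; origin centre of underside, x to its brass contact end. Body 70 (x) x 38 (y) x 48 mm high; grip rib on top, 40 mm long (x -28 to +12 mm), 14 mm thick along y, from z 48 to 68 mm. Starts upright in a bay; lift straight up; goes into a lane contact end first.
- pack_red: Battery pack, black box with red band and red grip rib, 0.25 kg, may be absent; origin centre of underside, x to its brass contact end. Body 70 (x) x 38 (y) x 48 mm high; grip rib on top, 40 mm long (x -28 to +12 mm), 14 mm thick along y, from z 48 to 68 mm. Starts upright in a bay; lift straight up; goes into a lane contact end first.
- dock: Grey test dock, fixed on a 30 mm plinth; origin in the underside of its 8 mm deck, which spans x -100 to +80, y +-118 mm; x away from the robot. Three lanes along x, 78 mm apart; white guides 30 mm high: mouth 71 mm wide at x -40 narrows to a 41 mm throat at x +5 up to the contact block (face x +60). A hood from x +42 (z 60 to 68) bars loading from above: set packs down before a mouth, then slide.
- seat0 (a point): Where a pack's origin lies when fully home in dock lane 0 (dock 0.025, -0.078, 0.008); x axis points along the lane into the dock.
- seat1 (a point): Where a pack's origin lies when fully home in dock lane 1 (dock 0.025, +0.000, 0.008); x axis points along the lane into the dock.
- seat2 (a point): Where a pack's origin lies when fully home in dock lane 2 (dock 0.025, +0.078, 0.008); x axis points along the lane into the dock.
- mat: Green bench mat 160 (x) x 220 (y) x 5 mm fixed on the bench, origin under its centre; the wedge starts here and comes back here, on its +y half; the solder reel stands on its -y half.
- solder_reel: Bystander: loose green and white solder reel, 62 mm diameter, 32 mm high, standing on the mat.
Not all that is in view belongs to the job. Leave any purple look-alike of the pack_red alone.

How it is judged:
On the way, in this order (a step that is already met when the one before it is completed fails the run):
1. the wedge, let go, stands home in the lane and alone holds the bar open (value of joint bar above 0.018 m and distance between wedge and wedge_home below 0.012 m and contact force between the fingers and wedge below 0.3 N and contact force between the fingers and cradle below 0.3 N), for 0.3 s.
2. every pack is fully home in a dock lane, let go (((x of pack_blue in the frame of seat0 between -0.004 and 0.006 m and z of pack_blue in the frame of seat0 between -0.006 and 0.006 m and y of pack_blue in the frame of seat0 between -0.005 and 0.005 m and angle between the x axis of pack_blue and the x axis of seat0, either way round below 0.08 rad) or (x of pack_blue in the frame of seat1 between -0.004 and 0.006 m and z of pack_blue in the frame of seat1 between -0.006 and 0.006 m and y of pack_blue in the frame of seat1 between -0.005 and 0.005 m and angle between the x axis of pack_blue and the x axis of seat1, either way round below 0.08 rad) or (x of pack_blue in the frame of seat2 between -0.004 and 0.006 m and z of pack_blue in the frame of seat2 between -0.006 and 0.006 m and y of pack_blue in the frame of seat2 between -0.005 and 0.005 m and angle between the x axis of pack_blue and the x axis of seat2, either way round below 0.08 rad)) and ((x of pack_green in the frame of seat0 between -0.004 and 0.006 m and z of pack_green in the frame of seat0 between -0.006 and 0.006 m and y of pack_green in the frame of seat0 between -0.005 and 0.005 m and angle between the x axis of pack_green and the x axis of seat0, either way round below 0.08 rad) or (x of pack_green in the frame of seat1 between -0.004 and 0.006 m and z of pack_green in the frame of seat1 between -0.006 and 0.006 m and y of pack_green in the frame of seat1 between -0.005 and 0.005 m and angle between the x axis of pack_green and the x axis of seat1, either way round below 0.08 rad) or (x of pack_green in the frame of seat2 between -0.004 and 0.006 m and z of pack_green in the frame of seat2 between -0.006 and 0.006 m and y of pack_green in the frame of seat2 between -0.005 and 0.005 m and angle between the x axis of pack_green and the x axis of seat2, either way round below 0.08 rad)) and ((x of pack_red in the frame of seat0 between -0.004 and 0.006 m and z of pack_red in the frame of seat0 between -0.006 and 0.006 m and y of pack_red in the frame of seat0 between -0.005 and 0.005 m and angle between the x axis of pack_red and the x axis of seat0, either way round below 0.08 rad) or (x of pack_red in the frame of seat1 between -0.004 and 0.006 m and z of pack_red in the frame of seat1 between -0.006 and 0.006 m and y of pack_red in the frame of seat1 between -0.005 and 0.005 m and angle between the x axis of pack_red and the x axis of seat1, either way round below 0.08 rad) or (x of pack_red in the frame of seat2 between -0.004 and 0.006 m and z of pack_red in the frame of seat2 between -0.006 and 0.006 m and y of pack_red in the frame of seat2 between -0.005 and 0.005 m and angle between the x axis of pack_red and the x axis of seat2, either way round below 0.08 rad)) and contact force between the fingers and pack_blue below 0.3 N and contact force between the fingers and pack_green below 0.3 N and contact force between the fingers and pack_red below 0.3 N), for 0.2 s.
At the end, for the whole second after the job is handed in: Every pack present is home in a dock lane (within 4 mm of the contact block, 5 mm sideways, 0.08 rad), the bar is shut (below 3 mm), and the wedge lies flat on the mat with its centre over the mat; all released and at rest (((x of pack_blue in the frame of seat0 between -0.004 and 0.006 m and z of pack_blue in the frame of seat0 between -0.006 and 0.006 m and y of pack_blue in the frame of seat0 between -0.005 and 0.005 m and angle between the x axis of pack_blue and the x axis of seat0, either way round below 0.08 rad) or (x of pack_blue in the frame of seat1 between -0.004 and 0.006 m and z of pack_blue in the frame of seat1 between -0.006 and 0.006 m and y of pack_blue in the frame of seat1 between -0.005 and 0.005 m and angle between the x axis of pack_blue and the x axis of seat1, either way round below 0.08 rad) or (x of pack_blue in the frame of seat2 between -0.004 and 0.006 m and z of pack_blue in the frame of seat2 between -0.006 and 0.006 m and y of pack_blue in the frame of seat2 between -0.005 and 0.005 m and angle between the x axis of pack_blue and the x axis of seat2, either way round below 0.08 rad)) and ((x of pack_green in the frame of seat0 between -0.004 and 0.006 m and z of pack_green in the frame of seat0 between -0.006 and 0.006 m and y of pack_green in the frame of seat0 between -0.005 and 0.005 m and angle between the x axis of pack_green and the x axis of seat0, either way round below 0.08 rad) or (x of pack_green in the frame of seat1 between -0.004 and 0.006 m and z of pack_green in the frame of seat1 between -0.006 and 0.006 m and y of pack_green in the frame of seat1 between -0.005 and 0.005 m and angle between the x axis of pack_green and the x axis of seat1, either way round below 0.08 rad) or (x of pack_green in the frame of seat2 between -0.004 and 0.006 m and z of pack_green in the frame of seat2 between -0.006 and 0.006 m and y of pack_green in the frame of seat2 between -0.005 and 0.005 m and angle between the x axis of pack_green and the x axis of seat2, either way round below 0.08 rad)) and ((x of pack_red in the frame of seat0 between -0.004 and 0.006 m and z of pack_red in the frame of seat0 between -0.006 and 0.006 m and y of pack_red in the frame of seat0 between -0.005 and 0.005 m and angle between the x axis of pack_red and the x axis of seat0, either way round below 0.08 rad) or (x of pack_red in the frame of seat1 between -0.004 and 0.006 m and z of pack_red in the frame of seat1 between -0.006 and 0.006 m and y of pack_red in the frame of seat1 between -0.005 and 0.005 m and angle between the x axis of pack_red and the x axis of seat1, either way round below 0.08 rad) or (x of pack_red in the frame of seat2 between -0.004 and 0.006 m and z of pack_red in the frame of seat2 between -0.006 and 0.006 m and y of pack_red in the frame of seat2 between -0.005 and 0.005 m and angle between the x axis of pack_red and the x axis of seat2, either way round below 0.08 rad)) and value of joint bar below 0.003 m and x of wedge in the frame of mat between -0.08 and 0.08 m and y of wedge in the frame of mat between -0.11 and 0.11 m and height (world z) of wedge below 0.014 m and angle between wedge's own z axis and vertical below 0.2 rad and linear speed of each of wedge, pack_blue, pack_green, pack_red below 0.02 m/s); the robot touches nothing.
It fails at once if the solder reel is shifted by more than 30 mm (distance of solder_reel from where it was at the start of the episode above 0.03 m).
Of pack_blue, pack_green, pack_red only 2 to 3 are there at a start; the rules pass over those that are not, and their reading is None.
At some moment in a run one of pack_blue, pack_green, pack_red may be knocked a few centimetres aside while the robot is not near it.
Once in a run the grip may slacken for a moment while it holds something.
It also fails if it takes over 210 s, if anything falls off the work surface, if the arm or the gripper's body presses on something with over 40 N, if the wrist force passes 120 N, or if a joint passes its speed limit or range.

## Working session

There is one attempt and no reset: what is moved stays moved. The work goes in short steps, Python scripts to look and compute and a tool call to move; the robot and the scene stay as the last step left them, time stands still between calls to the robot, and variables do not carry over. Pictures are saved under pics/ and viewed, at most 18 in all, crops included, and the job is handed in when it is done.

Besides the shell and the picture viewer there is one more tool, called after ">>>" as a command line: name --argument value ..., lists and objects as JSON in quotes. step_arm: Moves the arm, as the interface text tells. Its arguments: {"type":"object","properties":{"moves":{"type":"array"},"grip_force":{"type":"number"}},"required":["moves"]}

```bash
mkdir -p pics; cat > h.py <<'E'
import numpy as np, cv2
from workcell import telemetry, imaging, env
def cam(n):
    p=imaging.camera_params(n); im=imaging.read_camera(n)
    return im,p
def save(im,f): cv2.imwrite('pics/'+f,cv2.cvtColor(im,cv2.COLOR_RGB2BGR))
def ray(p,uv):
    K=np.array(p['camera_matrix'],float);D=np.array(p['D'],float);T=np.array(p['pose'])
    q=cv2.undistortPoints(np.array(uv,float).reshape(-1,1,2),K,D).reshape(-1,2)
    d=np.c_[q[:,0],-q[:,1],-np.ones(len(q))]@T[:3,:3].T
    return T[:3,3],d
def plane(p,uv,z):
    o,d=ray(p,uv); return o+d*((z-o[2])/d[:,2])[:,None]
def proj(p,X):
    K=np.array(p['camera_matrix'],float);D=np.array(p['D'],float);T=np.array(p['pose'])
    c=(np.atleast_2d(X)-T[:3,3])@T[:3,:3]; c=c*[1,-1,-1]
    return cv2.projectPoints(c,np.zeros(3),np.zeros(3),K,D)[0].reshape(-1,2)
E
python3 - <<'E'
from h import *
s=telemetry.get_state(); print(s)
for n in('top','side'):
    im,p=cam(n); save(im,n+'0.png'); print(n,p)
E
```

```text
{'clock': 0.0, 'joint_pos': array([-1.40761124e+00,  3.14007340e-01,  4.49789830e-02,  1.30358081e+00,
        1.00382285e-05,  1.43115939e+00]), 'qvel': array([ 1.40587543e-03, -5.65728774e-04,  9.05680721e-04,  6.75594435e-04,
       -6.34643273e-04, -4.59457409e-05]), 'tau': array([ 4.51938604e-04, -4.80630219e+01,  2.98532438e+01,  1.92910794e-02,
        1.86513034e-05, -1.16093556e-06]), 'tcp_pos': array([ 0.17136467, -0.54834461,  0.23040491]), 'orientation': array([-9.06417539e-04,  9.88558829e-01,  1.50833085e-01, -5.65326409e-06]), 'wrist_force': array([ 0.412465  , -0.18024912, -0.20248663]), 'ft_torque': array([ 0.00886511,  0.01426935, -0.01024184]), 'grip_force': 0.0, 'finger_gap': 0.08514020154829931}
top {'camera_matrix': array([[515.5368592 ,   0.        , 326.41043684],
       [  0.        , 515.5368592 , 195.68159556],
       [  0.        ,   0.        ,   1.        ]]), 'D': array([-0.12584034,  0.        ,  0.        ,  0.        ,  0.        ]), 'pose': array([[ 0.01771182,  0.9959232 , -0.08844931,  0.24687635],
       [-0.99981684,  0.0182835 ,  0.00565728,  0.00639623],
       [ 0.00725138,  0.08833291,  0.99606461,  1.80848041],
       [ 0.        ,  0.        ,  0.        ,  1.        ]])}
side {'camera_matrix': array([[503.81471779,   0.        , 320.67231688],
       [  0.        , 503.81471779, 207.29575601],
       [  0.        ,   0.        ,   1.        ]]), 'D': array([0.02237882, 0.        , 0.        , 0.        , 0.        ]), 'pose': array([[-0.64648545, -0.38808852,  0.65684387,  1.31748701],
       [ 0.76264927, -0.3519374 ,  0.54268421,  0.80582478],
       [ 0.02055841,  0.85177894,  0.52349784,  0.81880862],
       [ 0.        ,  0.        ,  0.        ,  1.        ]])}
```

View pics/top0.png

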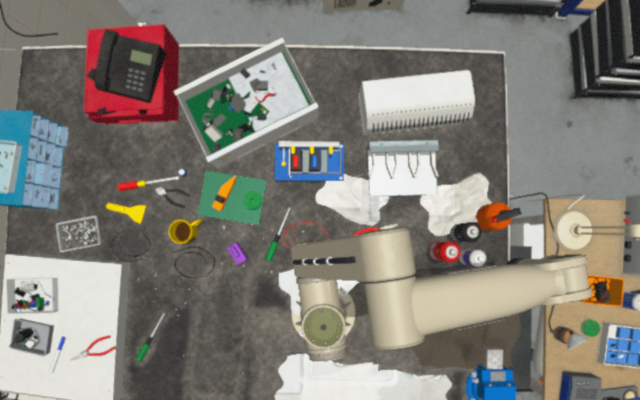

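View pics/side0.png

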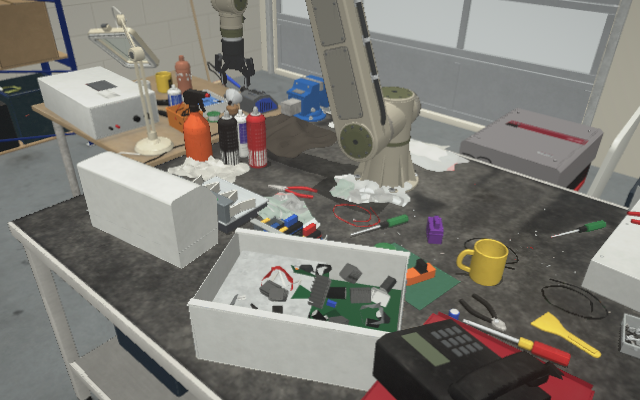

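The top view shows the mat (233,198) with the orange wedge (223,193) and the reel (253,200), the blue cradle (310,162) holding packs, the dock (403,167), and the purple decoy at (236,253). Orange candidates are the wedge (223,193), the spray bottle (495,215) and the bin (603,290). The side view shows the wedge at (420,272) on the mat. I choose the one on the mat.

```bash
python3 - <<'E'
from h import *
im,p=cam('top')
c=im[130:230,190:450]; save(cv2.resize(c,None,fx=3,fy=3,interpolation=cv2.INTER_CUBIC),'crop.png')
hsv=cv2.cvtColor(im,cv2.COLOR_RGB2HSV)
def comp(lo,hi,box,z,name,k=1):
    m=cv2.inRange(hsv,lo,hi); M=np.zeros_like(m); x0,y0,x1,y1=box; M[y0:y1,x0:x1]=m[y0:y1,x0:x1]
    cs=sorted(cv2.findContours(M,0,cv2.CHAIN_APPROX_NONE)[0],key=cv2.contourArea)[-k:]
    for c in cs:
        P=plane(p,c.reshape(-1,2),z)
        r=cv2.minAreaRect((P[:,:2]*1000).astype(np.float32)); print(name,cv2.contourArea(c),np.round(r[0],1),np.round(r[1],1),round(r[2],1),np.round(cv2.boxPoints(r)).tolist())
comp((100,120,60),(125,255,255),(265,130,355,195),.038,'cradle')
comp((45,60,40),(90,255,255),(190,160,275,235),.005,'mat')
comp((5,150,120),(20,255,255),(190,160,275,235),.029,'wedge')
comp((20,150,140),(35,255,255),(265,130,355,195),.092,'yellow',5)
for lo,hi,n in (((100,150,120),(125,255,255),'blue'),((0,140,80),(8,255,255),'red'),((45,120,60),(85,255,255),'green')):
    comp(lo,hi,(278,145,342,178),.106,n)
im2,p2=cam('side'); save(cv2.resize(im2[150:320,170:470],None,fx=2.6,fy=2.6,interpolation=cv2.INTER_CUBIC),'crops.png')
E
```

```text
cradle 639.5 [520.5  59.1] [126.4 236.9] 1.0 [[455.0, 176.0], [459.0, -60.0], [586.0, -58.0], [582.0, 179.0]]
mat 2296.5 [395.5 330. ] [221.1 162.2] 81.9 [[300.0, 232.0], [460.0, 209.0], [491.0, 428.0], [331.0, 451.0]]
wedge 232.5 [412.1 353.3] [ 36.  128.8] 67.0 [[346.0, 362.0], [464.0, 312.0], [478.0, 345.0], [360.0, 395.0]]
yellow 5.0 [505.3 144.6] [10.2  6.7] 1.5 [[500.0, 148.0], [500.0, 141.0], [510.0, 141.0], [510.0, 148.0]]
yellow 16.0 [554.2 -14.4] [20.5 10.1] 1.0 [[544.0, -10.0], [544.0, -20.0], [565.0, -19.0], [564.0, -9.0]]
yellow 18.0 [553.   49.7] [20.5 10.1] 1.2 [[543.0, 55.0], [543.0, 44.0], [563.0, 45.0], [563.0, 55.0]]
yellow 19.0 [553.6 113.8] [24.  10.1] 1.4 [[541.0, 119.0], [542.0, 108.0], [566.0, 109.0], [565.0, 119.0]]
blue 170.5 [513.  -23.3] [64.2 33.4] 1.0 [[481.0, -7.0], [481.0, -41.0], [545.0, -39.0], [545.0, -6.0]]
red 47.0 [512.3 103.6] [40.6 13.4] 1.4 [[492.0, 110.0], [492.0, 96.0], [533.0, 97.0], [532.0, 111.0]]
```

View pics/crop.png

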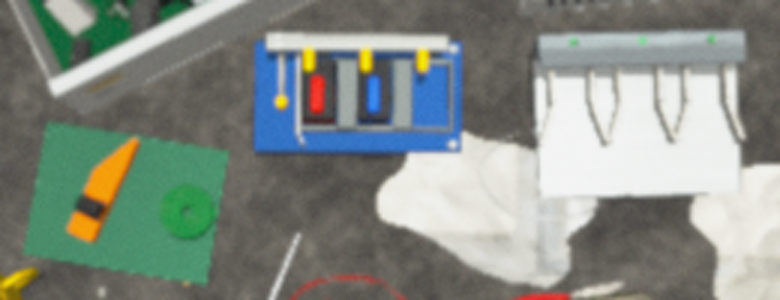

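View pics/crops.png

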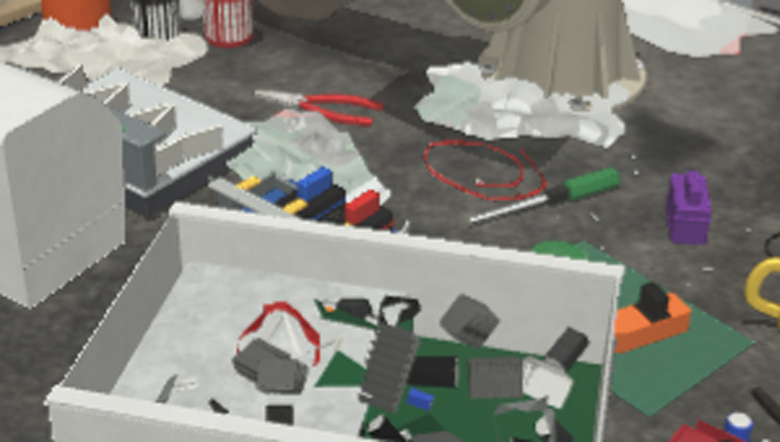

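The crops confirm the choice. The wedge is on the mat with its tip at (137,140) and black grip at (90,205), heading about -23°. Red is in bay2, blue in bay1, and bay0 is empty. The dock mouths face the robot. The reel is at crop (187,212).

```bash
cat >> h.py <<'E'
from scipy.spatial.transform import Rotation as R
def go(x,y,z,h):
    """tool-frame shift (mm) and rotvec to vertical pose, heading h deg of tool x"""
    s=telemetry.get_state(); q=s['orientation']; Rc=R.from_quat([q[1],q[2],q[3],q[0]])
    h=np.radians(h); Rt=R.from_matrix(np.array([[np.cos(h),np.sin(h),0],[np.sin(h),-np.cos(h),0],[0,0,-1]]))
    d=Rc.inv().apply(np.array([x,y,z])-s['tcp_pos'])*1000
    print('t%.1f'%s['clock'],'tcp',np.round(s['tcp_pos'],4),'shift',np.round(d,1),'rot',np.round((Rc.inv()*Rt).as_rotvec(),4),'F',np.round(s['wrist_force'],1),'gap',round(s['finger_gap']*1000,1),'gf',round(s['grip_force'],1))
E
python3 - <<'E'
from h import *
im,p=cam('top'); hsv=cv2.cvtColor(im,cv2.COLOR_RGB2HSV)
M=np.zeros(im.shape[:2],np.uint8); M[190:206,208:232]=(hsv[190:206,208:232,2]<60)*255
c=max(cv2.findContours(M,0,1)[0],key=cv2.contourArea); r=cv2.minAreaRect((plane(p,c.reshape(-1,2),.05)[:,:2]*1000).astype(np.float32)); print('grip',r,cv2.contourArea(c))
m=cv2.inRange(im,(175,175,175),(255,255,255)); m[:, :368]=0;m[:,440:]=0;m[:130]=0;m[200:]=0
print('dock corners',plane(p,[[370,194.5],[436.7,194],[369,141],[438,140]],.038)[:,:2].round(4).tolist())
print('reel',plane(p,[[190+187/3,130+212/3]],.037))
go(.375,.37,.28,-35)
E
```

```text
grip ((382.8825988769531, 362.1364440917969), (20.41496467590332, 8.086078643798828), 79.85816192626953) 3.0
dock corners [[0.411, -0.1541], [0.417, -0.3867], [0.5984, -0.1489], [0.6077, -0.3922]]
reel [[0.38221293 0.25172507 0.037     ]]
t0.2 tcp [ 0.1714 -0.5486  0.2309] shift [ 468.3 -816.2  -48.4] rot [-8.000e-04  3.000e-04  9.137e-01] F [-0.3  0.2 -0.7] gap 85.3 gf 0.0
```

>>> step_arm --moves '[[[448,-330,-50],[0,0,0.9],85],[[448,-330,-50],[0,0,0.9],85],[[448,-330,-50],[0,0,0.9],85],[[448,-330,-50],[0,0,0.9],85],[[448,-330,-50],[0,0,0.9],85],[[448,-330,-50],[0,0,0.9],85],[[448,-330,-50],[0,0,0.9],85],[[448,-330,-50],[0,0,0.9],85]]'

```text
clock: 0.92
tcp_pos: [0.3585, -0.2944, 0.2598]
orientation: [0.0, 0.955, -0.297, 0.0]
wrist_force: [0.9, -0.1, -0.1]
finger_gap: 0.0851
grip_force: 0.0
```

```bash
python3 -c "
from h import *
go(.48,.05,.28,-75)"
```

```text
t0.9 tcp [ 0.3585 -0.2944  0.2598] shift [ -95.3 -352.5  -20.4] rot [ 2.000e-04 -6.000e-04  7.056e-01] F [ 0.9 -0.1 -0.1] gap 85.1 gf 0.0
```

>>> step_arm --moves '[[[-95,-352,-20],[0,0,0.7],85],[[-95,-352,-20],[0,0,0.7],85],[[-95,-352,-20],[0,0,0.7],85],[[-95,-352,-20],[0,0,0.7],85],[[-95,-352,-20],[0,0,0.7],85],[[-95,-352,-20],[0,0,0.7],85],[[-95,-352,-20],[0,0,0.7],85],[[-95,-352,-20],[0,0,0.7],85]]'

```text
clock: 1.58
tcp_pos: [0.2005, -0.2102, 0.2727]
orientation: [-0.039, 0.829, -0.558, 0.022]
wrist_force: [-1.1, -1.1, 0.3]
finger_gap: 0.0848
grip_force: 0.0
```

```bash
python3 -c "
from h import *
go(.385,.362,.24,-113)"
```

```text
t1.6 tcp [ 0.2005 -0.2102  0.2727] shift [-460.1 -382.1   70. ] rot [-0.0814  0.0415  0.7874] F [-1.1 -1.1  0.3] gap 84.8 gf 0.0
```

```bash
python3 -c "
from h import *
s=telemetry.get_state();print(s['joint_pos'].round(3),s['qvel'].round(2))
go(.2005,-.2102,.2727,-68)"
```

```text
[-1.185 -0.272 -0.457  1.393  0.089  3.141] [-0.73 -0.64 -0.39  0.2  -0.2  -0.  ]
t1.6 tcp [ 0.2005 -0.2102  0.2727] shift [ 0. -0. -0.] rot [-0.0888  0.007   0.0025] F [-1.1 -1.1  0.3] gap 84.8 gf 0.0
```

>>> step_arm --moves '[[[0,0,0],[0,0,0],85]]'

```text
clock: 1.67
tcp_pos: [0.1988, -0.2085, 0.2729]
orientation: [-0.039, 0.828, -0.558, 0.021]
wrist_force: [1.3, 0.0, -0.7]
finger_gap: 0.0849
grip_force: 0.0
```

```bash
python3 -c "
from h import *
s=telemetry.get_state();print(s['joint_pos'].round(3),s['qvel'].round(2))
go(.35,-.3,.28,-68)"
```

```text
[-1.187 -0.276 -0.459  1.396  0.088  3.141] [ 0.04  0.05  0.04 -0.06  0.05  0.  ]
t1.7 tcp [ 0.1988 -0.2085  0.2729] shift [ 141.5 -106.1    1.1] rot [-0.0876  0.008   0.0004] F [ 1.3  0.  -0.7] gap 84.9 gf 0.0
```

```bash
python3 -c "
from h import *
go(.37,-.26,.28,-15)"
```

```text
t1.7 tcp [ 0.1988 -0.2085  0.2729] shift [ 111.9 -139.5    4.2] rot [-0.085  -0.0331 -0.924 ] F [ 1.3  0.  -0.7] gap 84.9 gf 0.0
```

>>> step_arm --moves '[[[112,-140,4],[-0.085,-0.033,-0.924],85],[[112,-140,4],[-0.085,-0.033,-0.924],85],[[112,-140,4],[-0.085,-0.033,-0.924],85],[[112,-140,4],[-0.085,-0.033,-0.924],85],[[112,-140,4],[-0.085,-0.033,-0.924],85],[[112,-140,4],[-0.085,-0.033,-0.924],85],[[112,-140,4],[-0.085,-0.033,-0.924],85],[[112,-140,4],[-0.085,-0.033,-0.924],85]]'

```text
clock: 2.33
tcp_pos: [0.3745, -0.2608, 0.2799]
orientation: [-0.0, 0.992, -0.124, 0.0]
wrist_force: [0.1, 0.7, -1.4]
finger_gap: 0.0849
grip_force: 0.0
```

```bash
python3 -c "
from h import *
go(.47,.02,.28,38)"
```

```text
t2.3 tcp [ 0.3745 -0.2608  0.2799] shift [ 2.320e+01 -2.957e+02  1.000e-01] rot [-1.000e-04 -1.000e-03 -9.125e-01] F [ 0.1  0.7 -1.4] gap 84.9 gf 0.0
```

>>> step_arm --moves '[[[23,-296,0],[0,0,-0.912],85],[[23,-296,0],[0,0,-0.912],85],[[23,-296,0],[0,0,-0.912],85],[[23,-296,0],[0,0,-0.912],85],[[23,-296,0],[0,0,-0.912],85],[[23,-296,0],[0,0,-0.912],85],[[23,-296,0],[0,0,-0.912],85],[[23,-296,0],[0,0,-0.912],85]]'

```text
clock: 3.0
tcp_pos: [0.4724, 0.0251, 0.2805]
orientation: [-0.0, 0.945, 0.328, 0.002]
wrist_force: [1.0, -0.2, 0.3]
finger_gap: 0.0851
grip_force: 0.0
```

```bash
python3 -c "
from h import *
go(.385,.33,.24,67)"
```

```text
t3.0 tcp [0.4724 0.0251 0.2805] shift [ 120.2 -293.4   40.8] rot [ 0.0012 -0.0036 -0.5012] F [ 1.  -0.2  0.3] gap 85.1 gf 0.0
```

>>> step_arm --moves '[[[120,-293,40],[0,0,-0.5],85],[[120,-293,40],[0,0,-0.5],85],[[120,-293,40],[0,0,-0.5],85],[[120,-293,40],[0,0,-0.5],85],[[120,-293,40],[0,0,-0.5],85],[[120,-293,40],[0,0,-0.5],85],[[120,-293,40],[0,0,-0.5],85],[[120,-293,40],[0,0,-0.5],85]]'

```text
clock: 3.67
tcp_pos: [0.386, 0.3281, 0.2398]
orientation: [0.0, 0.837, 0.547, 0.001]
wrist_force: [0.6, -0.7, -0.4]
finger_gap: 0.085
grip_force: 0.0
```

```bash
python3 - <<'E'
from h import *
go(.385,.362,.24,67)
im,p=cam('wrist'); save(im,'w1.png'); print(p['pose'].round(3))
hsv=cv2.cvtColor(im,cv2.COLOR_RGB2HSV); m=cv2.inRange(hsv,(5,150,100),(20,255,255))
c=max(cv2.findContours(m,0,1)[0],key=cv2.contourArea)
print(cv2.approxPolyDP(c,4,True).reshape(-1,2).tolist())
E
```

```text
t3.7 tcp [0.386  0.3281 0.2398] shift [ 30.6 -14.5  -0.2] rot [ 0.0011 -0.0012 -0.0111] F [ 0.6 -0.7 -0.4] gap 85.0 gf 0.0
[[ 0.916  0.382  0.121  0.417]
 [-0.401  0.873  0.279  0.4  ]
 [ 0.001 -0.304  0.953  0.383]
 [ 0.     0.     0.     1.   ]]
[[280, 140], [283, 163], [301, 162], [300, 138], [318, 139], [315, 162], [357, 162], [339, 162], [318, 143], [319, 137], [342, 137], [381, 157], [340, 136]]
```

View pics/w1.png

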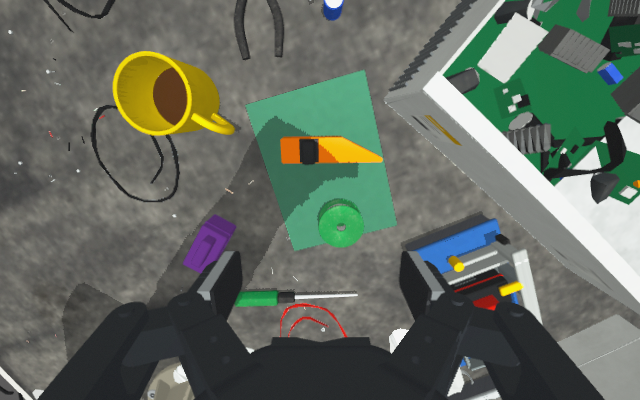

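The wrist view shows the wedge lying horizontally with its tail at (283,150), tip at (381,160) and black grip block at (309,150). The straight face is the lower edge, the reel is at (340,222), and the box wall is to the right.

```bash
python3 - <<'E'
from h import *
im,p=cam('wrist')
hsv=cv2.cvtColor(im,cv2.COLOR_RGB2HSV); m=cv2.inRange(hsv,(5,150,100),(20,255,255))
# lower edge of wedge per column
cols=[u for u in list(range(286,299))+list(range(322,376))]
e=np.array([[u,np.nonzero(m[:,u])[0].max()+.5] for u in cols if m[:,u].any()])
P=plane(p,e,.029); f=cv2.fitLine((P[:,:2]*1000).astype(np.float32),cv2.DIST_HUBER,0,.01,.01).ravel(); print('edge',f,np.degrees(np.arctan2(f[1],f[0])))
ys,xs=np.nonzero(m); print('tip',plane(p,[[xs.max()+.5,ys[xs==xs.max()].mean()]],.029).round(4),'tail',plane(p,[[xs.min(),160]],.029).round(4))
b=((hsv[:,:,2]<70)&(np.indices(m.shape)[1]>295)&(np.indices(m.shape)[1]<325)&(np.indices(m.shape)[0]>130)&(np.indices(m.shape)[0]<172)).astype(np.uint8)
c=max(cv2.findContours(b,0,1)[0],key=cv2.contourArea); print(cv2.boundingRect(c)); 
ys,xs=np.nonzero(b); 
r=cv2.boundingRect(c); print(plane(p,[[r[0],r[1]],[r[0]+r[2],r[1]],[r[0],r[1]+r[3]],[r[0]+r[2],r[1]+r[3]]],.055).round(4).tolist())
E
```

```text
edge [ 9.2453563e-01 -3.8109568e-01  3.9017883e+02  3.4420871e+02] -22.401566
tip [[0.7864 0.1412 0.029 ]] tail [[0.1954 0.4362 0.029 ]]
(302, 141, 18, 26)
[[0.3835, 0.3827, 0.055], [0.4028, 0.3744, 0.055], [0.3708, 0.3548, 0.055], [0.3906, 0.3462, 0.055]]
```

```bash
python3 - <<'E'
from h import *
go(.3844,.365,.033,67.6)
E
```

```text
t3.8 tcp [0.3858 0.3285 0.2393] shift [ 32.8 -15.9 206.3] rot [ 0.0005 -0.0005 -0.0181] F [ 0.6  0.1 -0.6] gap 84.6 gf 0.0
```

>>> step_arm --moves '[[[33,-16,40],[0,0,-0.018],50],[[33,-16,80],[0,0,-0.018],50],[[33,-16,120],[0,0,-0.018],50],[[33,-16,160],[0,0,-0.018],50],[[33,-16,185],[0,0,-0.018],50],[[33,-16,200],[0,0,-0.018],50],[[33,-16,206],[0,0,-0.018],50],[[33,-16,206],[0,0,-0.018],50]]'

```text
clock: 4.43
tcp_pos: [0.386, 0.3603, 0.0329]
orientation: [0.001, 0.833, 0.553, -0.001]
wrist_force: [0.6, 0.1, 0.6]
finger_gap: 0.0503
grip_force: 0.0
```

>>> step_arm --grip_force 50 --moves '[[[0,0,0],[0,0,0],10],[[0,0,0],[0,0,0],10],[[0,0,0],[0,0,0],10],[[0,0,0],[0,0,0],10],[[0,0,0],[0,0,0],10],[[0,0,0],[0,0,0],10],[[0,0,0],[0,0,0],10],[[0,0,0],[0,0,0],10]]'

```text
clock: 5.1
tcp_pos: [0.3882, 0.3624, 0.0363]
orientation: [0.001, 0.833, 0.554, 0.003]
wrist_force: [0.6, -1.5, 6.4]
finger_gap: 0.015
grip_force: 50.0
```

```bash
python3 - <<'E'
from h import *
go(.3844,.365,.033,67.6)
im,p=cam('wrist'); save(im,'w2.png')
E
```

```text
t5.1 tcp [0.3882 0.3624 0.0363] shift [ 0.9 -4.5  3.3] rot [ 0.0042 -0.0039 -0.0064] F [ 0.6 -1.5  6.4] gap 15.0 gf 50.0
```

View pics/w2.png

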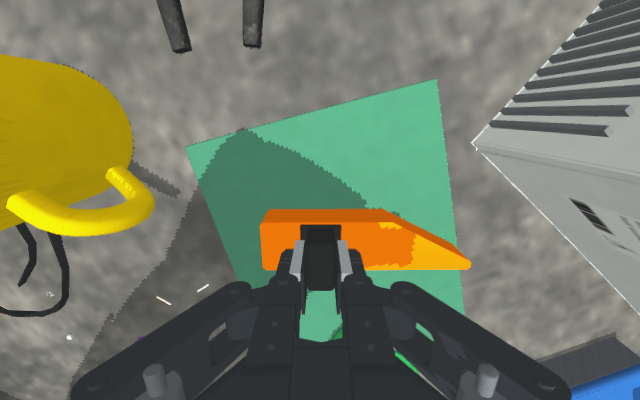

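The wedge is gripped by its block (gap 15 mm), tip at (470,265). Lifting it.

>>> step_arm --moves '[[[0,0,-30],[0,0,0],10],[[0,0,-60],[0,0,0],10],[[0,0,-90],[0,0,0],10],[[0,0,-120],[0,0,0],10],[[0,0,-120],[0,0,0],10],[[0,0,-120],[0,0,0],10]]'

```text
clock: 5.65
tcp_pos: [0.3877, 0.3623, 0.1567]
orientation: [0.001, 0.833, 0.554, 0.003]
wrist_force: [0.0, -0.1, -1.6]
finger_gap: 0.015
grip_force: 49.3
```

```bash
python3 - <<'E'
from h import *
go(.365,.144,.16,91.1)
E
```

```text
t5.7 tcp [0.3877 0.3623 0.1567] shift [-210.1   63.5   -4. ] rot [ 0.0056 -0.0037 -0.4164] F [ 0.  -0.1 -1.6] gap 15.0 gf 49.3
```

>>> step_arm --moves '[[[-35,10,-4],[0.006,-0.004,-0.416],10],[[-70,21,-4],[0.006,-0.004,-0.416],10],[[-105,32,-4],[0.006,-0.004,-0.416],10],[[-140,42,-4],[0.006,-0.004,-0.416],10],[[-175,53,-4],[0.006,-0.004,-0.416],10],[[-210,63,-4],[0.006,-0.004,-0.416],10],[[-210,63,-4],[0.006,-0.004,-0.416],10],[[-210,63,-4],[0.006,-0.004,-0.416],10]]'

```text
clock: 6.32
tcp_pos: [0.3621, 0.1416, 0.1572]
orientation: [-0.001, 0.702, 0.712, -0.004]
wrist_force: [0.0, 1.0, -0.6]
finger_gap: 0.0148
grip_force: 49.3
```

```bash
python3 - <<'E'
from h import *
go(.365,.144,.16,91.1)
im,p=cam('wrist'); save(im,'w3.png')
E
```

```text
t6.3 tcp [0.3621 0.1416 0.1572] shift [ 2.3  2.9 -2.8] rot [-0.007   0.0031 -0.005 ] F [ 0.   1.  -0.6] gap 14.8 gf 49.3
```

View pics/w3.png

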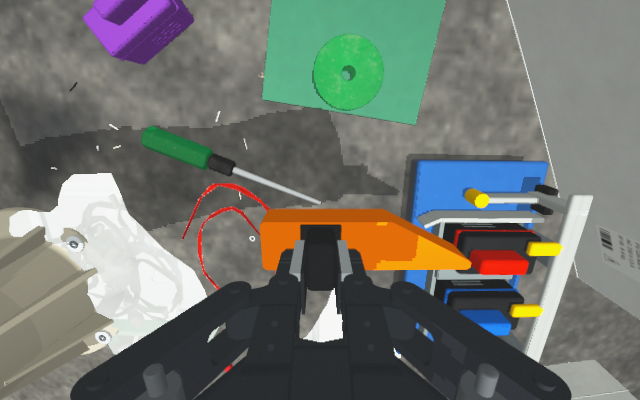

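```bash
python3 - <<'E'
from h import *
im,p=cam('wrist'); hsv=cv2.cvtColor(im,cv2.COLOR_RGB2HSV)
print(p['pose'][:3,3])
save(cv2.resize(im[150:290,390:590],None,fx=4,fy=4,interpolation=cv2.INTER_CUBIC),'w3c.png')
m=cv2.inRange(hsv,(20,150,100),(35,255,255)); m[:,:460]=0;m[230:]=0; m[:,500:]=0
c=max(cv2.findContours(m,0,1)[0],key=cv2.contourArea); print(cv2.boundingRect(c))
b=cv2.inRange(hsv,(100,120,60),(125,255,255)); 
e=np.array([[u,np.nonzero(b[140:180,u])[0].min()+140-.5] for u in range(425,540)])
P=plane(p,e,.038); f=cv2.fitLine((P[:,:2]*1000).astype(np.float32),cv2.DIST_HUBER,0,.01,.01).ravel(); print('+y edge',f.round(3),np.degrees(np.arctan2(f[1],f[0])))
e=np.array([[np.nonzero(b[v,400:450])[0].min()+400-.5,v] for v in list(range(170,205))])
P=plane(p,e,.038); f=cv2.fitLine((P[:,:2]*1000).astype(np.float32),cv2.DIST_HUBER,0,.01,.01).ravel(); print('front edge',f.round(3),np.degrees(np.arctan2(f[1],f[0])))
E
```

```text
[0.36182911 0.2212695  0.30036701]
(464, 190, 24, 19)
+y edge [1.00000e+00 6.00000e-03 5.27306e+02 1.79338e+02] 0.33324808
front edge [ 1.90000e-02 -1.00000e+00  4.52473e+02  1.51826e+02] -88.925995
```

View pics/w3c.png

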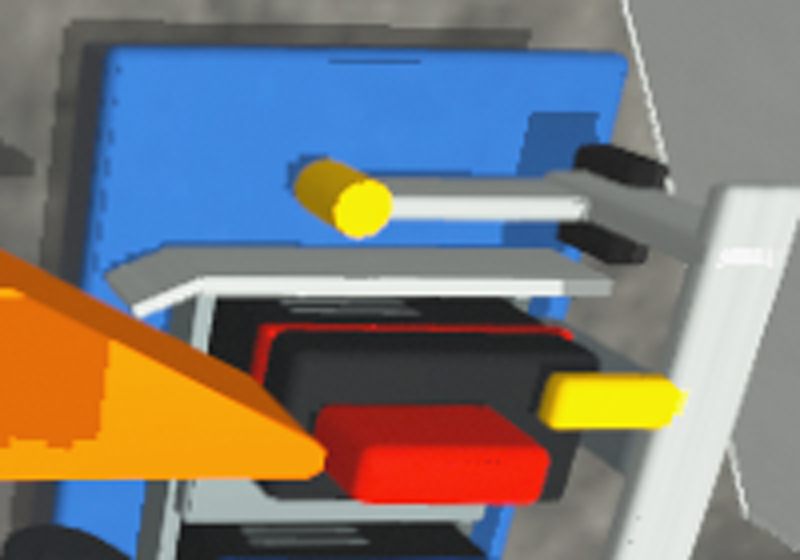

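```bash
python3 - <<'E'
from h import *
im,p=cam('wrist')
print(plane(p,[[390+362/4,150+208/4],[390+210/4,150+278/4],[390+570/4,150+280/4]],.060).round(4).tolist())
# wedge tip in hand: top-edge tip px
print(p['pose'][:3,3], telemetry.get_state()['tcp_pos'])
# wedge top z when held = tcp - .031+.024
z=telemetry.get_state()['tcp_pos'][2]-.007
print(plane(p,[[390+318/4,150+475/4],[265,270],[360,270]],z).round(4).tolist())
E
```

```text
[[0.51, 0.1461, 0.06], [0.4771, 0.128, 0.06], [0.5645, 0.1291, 0.06]]
[0.36191858 0.2219908  0.30057536] [0.36305137 0.14391109 0.15779087]
[[0.4561, 0.1307, 0.1508], [0.3281, 0.1274, 0.1508], [0.3874, 0.1288, 0.1508]]
```

```bash
python3 - <<'E'
from h import *
go(.391,.1446,.070,90.9)
E
```

```text
t6.5 tcp [0.3631 0.1439 0.1578] shift [ 0.4 28.4 87.6] rot [-0.0055  0.0027  0.0036] F [-0.1  0.3 -0.9] gap 14.9 gf 49.3
```

>>> step_arm --moves '[[[0.4,15,15],[-0.005,0.003,0.006],10],[[0.4,28,40],[-0.005,0.003,0.006],10],[[0.4,28,65],[-0.005,0.003,0.006],10],[[0.4,28,80],[-0.005,0.003,0.006],10],[[0.4,28,86],[-0.005,0.003,0.006],10],[[0.4,28,86],[-0.005,0.003,0.006],10],[[0.4,28,86],[-0.005,0.003,0.006],10]]'

```text
clock: 7.05
tcp_pos: [0.3909, 0.1449, 0.0724]
orientation: [-0.0, 0.702, 0.712, 0.0]
wrist_force: [-0.2, -0.3, -1.5]
finger_gap: 0.0147
grip_force: 49.3
```

```bash
python3 - <<'E'
from h import *
go(.391,.1446,.070,90.9)
im,p=cam('wrist')
save(im,'w4.png')
E
```

```text
t7.0 tcp [0.3909 0.1449 0.0724] shift [-0.3  0.1  2.4] rot [-0.     -0.0001 -0.0013] F [-0.2 -0.3 -1.5] gap 14.7 gf 49.3
```

View pics/w4.png

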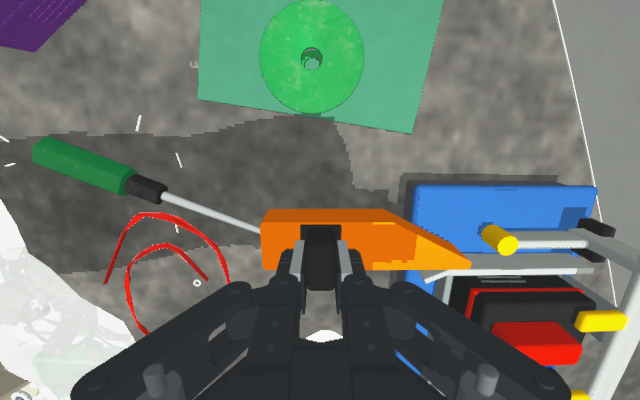

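The tip at (470,265) is inside the lane, between the wall (440,272) and the follower (500,240). Lowering it and pushing.

>>> step_arm --moves '[[[0,0,2],[0,0,0],10],[[0,6,2],[0,0,0],10],[[0,12,2],[0,0,0],10],[[0,18,2],[0,0,0],10],[[0,24,2],[0,0,0],10],[[0,30,2],[0,0,0],10],[[0,36,2],[0,0,0],10],[[0,42,2],[0,0,0],10]]'

```text
clock: 7.77
tcp_pos: [0.4295, 0.1433, 0.0695]
orientation: [-0.002, 0.703, 0.711, -0.004]
wrist_force: [-12.7, -4.4, 10.5]
finger_gap: 0.0149
grip_force: 51.0
```

```bash
python3 - <<'E'
from h import *
go(.4785,.1446,.070,90.9)
E
```

```text
t7.8 tcp [0.4295 0.1433 0.0695] shift [ 0.7 49.  -0.8] rot [-0.0074  0.0025 -0.0041] F [-12.7  -4.4  10.5] gap 14.9 gf 51.0
```

>>> step_arm --grip_force 60 --moves '[[[0.5,6,-1],[-0.007,0.002,0],10],[[0.5,13,-1],[-0.007,0.002,0],10],[[0.5,20,-1],[-0.007,0.002,0],10],[[0.5,27,-1],[-0.007,0.002,0],10],[[0.5,34,-1],[-0.007,0.002,0],10],[[0.5,41,-1],[-0.007,0.002,0],10],[[0.5,47,-1],[-0.007,0.002,0],10],[[0.5,47,-1],[-0.007,0.002,0],10]]'

```text
clock: 8.43
tcp_pos: [0.4796, 0.1441, 0.0706]
orientation: [0.002, 0.703, 0.711, 0.001]
wrist_force: [-1.0, -5.3, -0.3]
finger_gap: 0.0146
grip_force: 60.2
```

```bash
python3 - <<'E'
from h import *
go(.4785,.1446,.070,90.9)
E
```

```text
t8.4 tcp [0.4796 0.1441 0.0706] shift [ 0.5 -1.1  0.5] rot [ 0.0044  0.0012 -0.0047] F [-1.  -5.3 -0.3] gap 14.6 gf 60.2
```

Push until the rubber stop gives a force, then release.

>>> step_arm --moves '[[[0,2,0],[0,0,0],10],[[0,4,0],[0,0,0],10],[[0,6,0],[0,0,0],10],[[0,6,0],[0,0,0],10]]'

```text
clock: 8.77
tcp_pos: [0.4799, 0.1441, 0.0697]
orientation: [-0.001, 0.703, 0.711, -0.002]
wrist_force: [-13.2, -5.0, 6.4]
finger_gap: 0.0144
grip_force: 61.2
```

>>> step_arm --moves '[[[0,0,0],[0,0,0],45],[[0,0,0],[0,0,0],45],[[0,0,0],[0,0,0],45],[[0,0,0],[0,0,0],45],[[0,0,-30],[0,0,0],45],[[0,0,-60],[0,0,0],45],[[0,0,-90],[0,0,0],45],[[0,0,-120],[0,0,0],45]]'

```text
clock: 9.43
tcp_pos: [0.4852, 0.1456, 0.1928]
orientation: [0.002, 0.703, 0.712, 0.004]
wrist_force: [0.5, 0.6, -1.0]
finger_gap: 0.045
grip_force: 0.0
```

```bash
python3 - <<'E'
from h import *
go(.512,.103,.2,120)
im,p=cam('wrist')
save(im,'w5.png')
E
```

```text
t9.4 tcp [0.4852 0.1456 0.1928] shift [-42.9  26.3  -7. ] rot [ 8.400e-03 -2.000e-04 -5.108e-01] F [ 0.5  0.6 -1. ] gap 45.0 gf 0.0
```

View pics/w5.png

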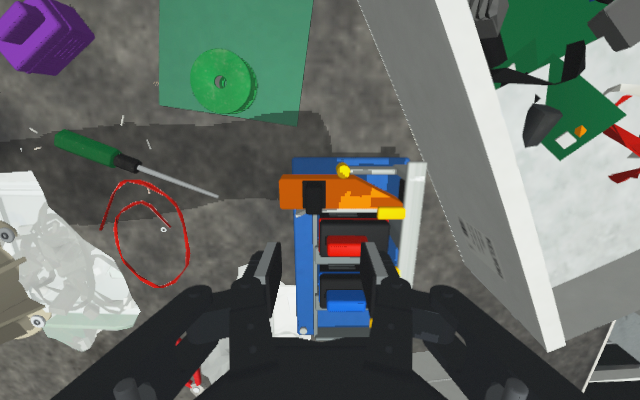

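The wedge is home. The follower is pushed aside at (345,170), the tabs are clear of the packs, and the red rib (345,246) and blue rib (345,297) are free. Turning for the red pack.

>>> step_arm --moves '[[[-40,26,-7],[0.008,0,-0.78],45],[[-40,26,-7],[0.008,0,-0.78],45],[[-40,26,-7],[0.008,0,-0.78],45],[[-40,26,-7],[0.008,0,-0.78],45],[[-40,26,-7],[0.008,0,-0.78],45],[[-40,26,-7],[0.008,0,-0.78],45],[[-40,26,-7],[0.008,0,-0.78],45]]'

```text
clock: 10.07
tcp_pos: [0.5121, 0.1058, 0.1985]
orientation: [0.001, 0.377, 0.926, -0.0]
wrist_force: [0.0, -0.9, 0.3]
finger_gap: 0.0451
grip_force: 0.0
```

```bash
python3 - <<'E'
from h import *
go(.5115,.1033,.2,180.9)
E
```

```text
t10.1 tcp [0.5121 0.1058 0.1985] shift [-1.4 -2.2 -1.5] rot [-3.000e-04  1.300e-03 -7.883e-01] F [ 0.  -0.9  0.3] gap 45.1 gf 0.0
```

>>> step_arm --moves '[[[-1.4,-2.2,-1.5],[0,0.001,-0.788],45],[[-1.4,-2.2,-1.5],[0,0.001,-0.788],45],[[-1.4,-2.2,-1.5],[0,0.001,-0.788],45],[[-1.4,-2.2,-1.5],[0,0.001,-0.788],45],[[-1.4,-2.2,-1.5],[0,0.001,-0.788],45],[[-1.4,-2.2,-1.5],[0,0.001,-0.788],45],[[-1.4,-2.2,-1.5],[0,0.001,-0.788],45],[[-1.4,-2.2,-1.5],[0,0.001,-0.788],45]]'

```text
clock: 10.73
tcp_pos: [0.5114, 0.1034, 0.2]
orientation: [0.0, -0.005, 1.0, -0.0]
wrist_force: [0.9, 0.9, -0.2]
finger_gap: 0.0452
grip_force: 0.0
```

```bash
python3 - <<'E'
from h import *
go(.5115,.1033,.092,180.9)
im,p=cam('wrist'); hsv=cv2.cvtColor(im,cv2.COLOR_RGB2HSV); save(im,'w6.png')
pr=proj(p,[.512,.1033,.106])[0]; print(pr)
for n,lo,hi in(('r',(0,150,60),(8,255,255)),('b',(105,170,80),(125,255,255)),('y',(20,150,100),(35,255,255))):
    m=cv2.inRange(hsv,lo,hi)
    for c in sorted(cv2.findContours(m,0,1)[0],key=cv2.contourArea)[-3:]: 
        b=cv2.boundingRect(c); print(n,b,cv2.contourArea(c),plane(p,[[b[0],b[1]+b[3]],[b[0]+b[2],b[1]]],.106 if n!='y' else .1)[:,:2].round(3).tolist())
E
```

```text
t10.7 tcp [0.5114 0.1034 0.2   ] shift [-1.00e-01 -0.00e+00  1.08e+02] rot [-0.0004  0.0001 -0.0049] F [ 0.9  0.9 -0.2] gap 45.2 gf 0.0
[320.33400921 204.2859084 ]
r (377, 141, 1, 4) 0.0 [[0.458, 0.151], [0.455, 0.151]]
r (301, 166, 38, 4) 43.5 [[0.481, 0.086], [0.477, 0.119]]
r (312, 178, 16, 46) 628.0 [[0.531, 0.096], [0.488, 0.11]]
b (242, 179, 21, 45) 751.0 [[0.532, 0.031], [0.489, 0.052]]
b (187, 163, 37, 59) 1670.0 [[0.531, -0.021], [0.475, 0.019]]
b (172, 135, 171, 25) 3036.0 [[0.473, -0.026], [0.45, 0.122]]
y (282, 226, 12, 27) 270.5 [[0.565, 0.066], [0.536, 0.078]]
y (217, 226, 15, 27) 279.5 [[0.566, 0.001], [0.537, 0.019]]
y (548, 204, 56, 25) 434.5 [[0.537, 0.327], [0.511, 0.377]]
```

>>> step_arm --moves '[[[0,0,40],[0,0,-0.005],45],[[0,0,75],[0,0,-0.005],45],[[0,0,95],[0,0,-0.005],45],[[0,0,105],[0,0,-0.005],45],[[0,0,108],[0,0,-0.005],45],[[0,0,108],[0,0,-0.005],45]]'

```text
clock: 11.28
tcp_pos: [0.5109, 0.1033, 0.0919]
orientation: [-0.001, -0.007, 1.0, -0.0]
wrist_force: [0.9, 0.4, -0.0]
finger_gap: 0.045
grip_force: 0.0
```

>>> step_arm --grip_force 60 --moves '[[[0,0,0],[0,0,0],8],[[0,0,0],[0,0,0],8],[[0,0,0],[0,0,0],8],[[0,0,0],[0,0,0],8],[[0,0,0],[0,0,0],8],[[0,0,0],[0,0,0],8],[[0,0,0],[0,0,0],8]]'

```text
clock: 11.87
tcp_pos: [0.5122, 0.1031, 0.0936]
orientation: [0.001, -0.007, 1.0, -0.0]
wrist_force: [-0.5, -1.6, 6.2]
finger_gap: 0.0122
grip_force: 60.2
```

>>> step_arm --moves '[[[0,0,-20],[0,0,0],8],[[0,0,-45],[0,0,0],8],[[0,0,-70],[0,0,0],8],[[0,0,-95],[0,0,0],8],[[0,0,-110],[0,0,0],8],[[0,0,-110],[0,0,0],8]]'

```text
clock: 12.37
tcp_pos: [0.5129, 0.1035, 0.2056]
orientation: [0.003, -0.007, 1.0, -0.0]
wrist_force: [0.8, -0.4, -2.3]
finger_gap: 0.0125
grip_force: 59.2
```

```bash
python3 - <<'E'
from h import *
s=telemetry.get_state(); go(.42,-.19,.2,181)
im,p=cam('top'); save(cv2.resize(im[130:230,190:450],None,fx=3,fy=3,interpolation=cv2.INTER_CUBIC),'t2.png')
E
```

```text
t12.4 tcp [0.5129 0.1035 0.2056] shift [  97.2 -292.1    5.1] rot [-0.0001  0.0055 -0.0026] F [ 0.8 -0.4 -2.3] gap 12.5 gf 59.2
```

View pics/t2.png

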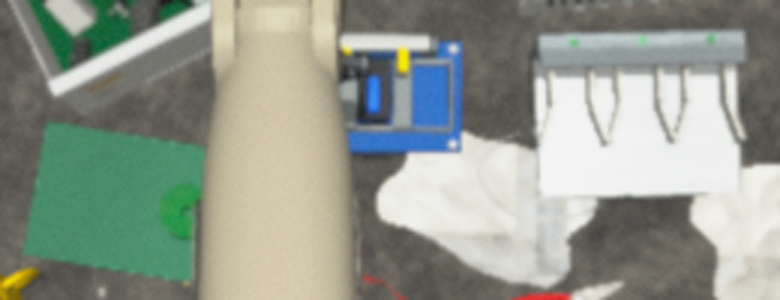

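Red is lifted (weight -2.3 N). In the top crop the dock lane centres sit at x≈570, 637 and 702, and blue stays in its bay. Carrying red to the front of the dock.

>>> step_arm --moves '[[[15,-41,0],[0,0.005,-0.003],8],[[30,-82,0],[0,0.005,-0.003],8],[[45,-123,0],[0,0.005,-0.003],8],[[60,-164,0],[0,0.005,-0.003],8],[[75,-205,0],[0,0.005,-0.003],8],[[90,-246,0],[0,0.005,-0.003],8],[[97,-285,0],[0,0.005,-0.003],8],[[97,-292,0],[0,0.005,-0.003],8]]'

```text
clock: 13.08
tcp_pos: [0.416, -0.1937, 0.2004]
orientation: [-0.004, -0.007, 1.0, -0.001]
wrist_force: [0.0, -0.4, -3.2]
finger_gap: 0.0122
grip_force: 59.5
```

```bash
python3 - <<'E'
from h import *
go(.446,-.19,.15,181)
im,p=cam('wrist'); save(im,'w7.png'); np.save('p7.npy',p,allow_pickle=True)
E
```

```text
t13.1 tcp [ 0.416  -0.1937  0.2004] shift [-30.4   3.3  50.2] rot [-0.0009 -0.0081 -0.0037] F [ 0.  -0.4 -3.2] gap 12.2 gf 59.5
```

View pics/w7.png

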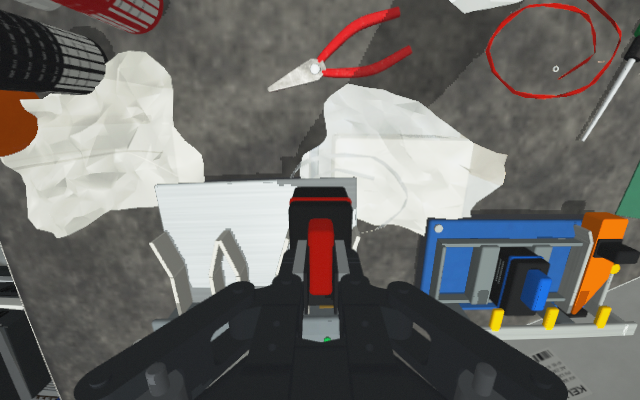

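```bash
python3 - <<'E'
from h import *
p=np.load('p7.npy',allow_pickle=True).item()
im=cv2.imread('pics/w7.png')
cv2.imwrite('pics/w7c.png',cv2.resize(im[165:315,130:380],None,fx=3.2,fy=3.2,interpolation=cv2.INTER_CUBIC))
print(plane(p,[[153,186],[356,178]],.038).round(4).tolist())
print(plane(p,[[240,233],[155,240]],.068).round(4).tolist())
o=np.array([.514,-.27,0]);a=np.radians(1.3)
for q in [(-.1,-.118,.038),(-.1,.118,.038),(-.04,-.039,.068),(-.04,.039,.068)]:
    x,y,z=q; print(q,proj(p,[o[0]+x*np.cos(a)-y*np.sin(a),o[1]+x*np.sin(a)+y*np.cos(a),z]).round(1))
E
```

```text
[[0.4187, -0.3881, 0.038], [0.4061, -0.1536, 0.038]]
[[0.4626, -0.281, 0.068], [0.4729, -0.3773, 0.068]]
(-0.1, -0.118, 0.038) [[150.9 184.3]]
(-0.1, 0.118, 0.038) [[355.2 182.5]]
(-0.04, -0.039, 0.068) [[214.9 242.8]]
(-0.04, 0.039, 0.068) [[285.1 242.5]]
```

View pics/w7c.png

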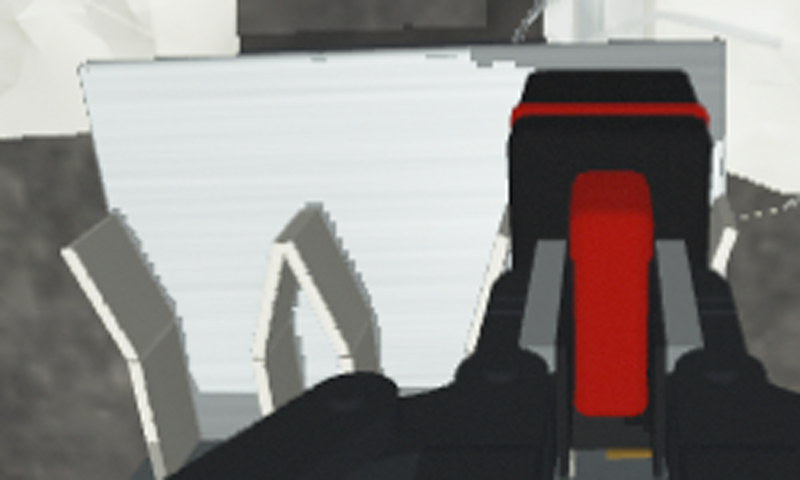

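```bash
python3 - <<'E'
from h import *
p=np.load('p7.npy',allow_pickle=True).item()
P=plane(p,[[151.3,243],[219,240.6],[287,238.4],[358.8,237.5]],.068); print(P.round(4).tolist())
f=np.polyfit(P[:,1],P[:,0],1); print('yaw',-np.degrees(f[0]), 'mid',P.mean(0), P[1:3].mean(0))
f=plane(p,[[153.5,186],[356,178]],.038); print(f.mean(0))
E
```

```text
[[0.4767, -0.3822, 0.068], [0.4722, -0.3051, 0.068], [0.4682, -0.2297, 0.068], [0.4659, -0.1511, 0.068]]
yaw 2.708247056576118 mid [ 0.4707345  -0.26702326  0.068     ] [ 0.47016553 -0.26740565  0.068     ]
[ 0.41236806 -0.27055271  0.038     ]
```

The crop shows the left outer guide mouth top at (68,250), V apex tops at (285,242) and (503,235), and the right outer guide at (732,232). Pack red sits straight in the hand. The dock fit gives a yaw of about 2.9° and an origin of (0.5115, -0.2653).

```bash
python3 - <<'E'
from h import *
go(.4397,-.1908,.096,182.9)
E
```

```text
t13.1 tcp [ 0.4167 -0.195   0.2004] shift [-23.9   4.1 104.2] rot [-0.0018 -0.0078 -0.0384] F [ 1.5 -3.3 -2.3] gap 12.5 gf 59.5
```

>>> step_arm --moves '[[[-24,4,30],[-0.002,-0.008,-0.038],8],[[-24,4,60],[-0.002,-0.008,-0.038],8],[[-24,4,80],[-0.002,-0.008,-0.038],8],[[-24,4,92],[-0.002,-0.008,-0.038],8],[[-24,4,98],[-0.002,-0.008,-0.038],8],[[-24,4,102],[-0.002,-0.008,-0.038],8],[[-24,4,104],[-0.002,-0.008,-0.038],8],[[-24,4,104],[-0.002,-0.008,-0.038],8]]'

```text
clock: 13.8
tcp_pos: [0.4416, -0.1856, 0.098]
orientation: [0.001, -0.028, 1.0, 0.001]
wrist_force: [0.8, 0.3, -3.0]
finger_gap: 0.0123
grip_force: 59.4
```

```bash
python3 - <<'E'
from h import *
go(.5246,-.1865,.096,182.9)
E
```

```text
t13.8 tcp [ 0.4416 -0.1856  0.098 ] shift [-82.8  -5.5   2.1] rot [0.0017 0.0023 0.0054] F [ 0.8  0.3 -3. ] gap 12.3 gf 59.4
```

>>> step_arm --moves '[[[0,-4.5,1],[0.001,0.002,0.005],8],[[0,-4.5,3],[0.001,0.002,0.005],8],[[0,-4.5,3],[0.001,0.002,0.005],8],[[-8,-4.5,3],[0.001,0.002,0.005],8],[[-16,-4.5,3],[0.001,0.002,0.005],8],[[-24,-4.5,3],[0.001,0.002,0.005],8],[[-32,-4.5,3],[0.001,0.002,0.005],8],[[-32,-4.5,3],[0.001,0.002,0.005],8]]'

```text
clock: 14.47
tcp_pos: [0.4761, -0.1887, 0.0953]
orientation: [0.001, -0.026, 1.0, -0.0]
wrist_force: [-0.3, 0.1, -3.1]
finger_gap: 0.0125
grip_force: 59.5
```

```bash
python3 - <<'E'
from h import *
go(.5246,-.1865,.0945,182.9)
im,p=cam('wrist'); save(im[160:340,170:470].repeat(2,0).repeat(2,1),'w8.png')
E
```

```text
t14.5 tcp [ 0.4761 -0.1887  0.0953] shift [-48.5  -0.3   0.9] rot [-0.0003  0.0021  0.0013] F [-0.3  0.1 -3.1] gap 12.5 gf 59.5
```

View pics/w8.png

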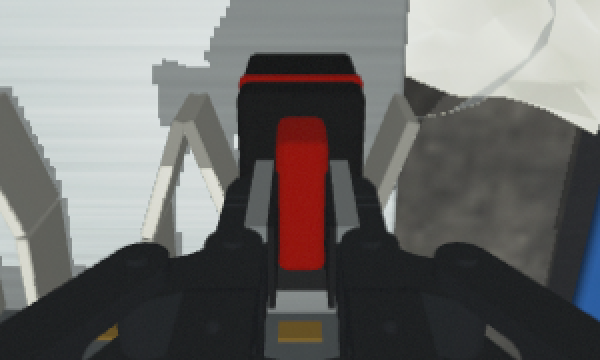

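The pack is centred at 302 between the guide ends at (195,95) and (405,95). Pushing on.

>>> step_arm --moves '[[[-6,0,1],[0,0.002,0],8],[[-13,0,1],[0,0.002,0],8],[[-20,0,1],[0,0.002,0],8],[[-27,0,1],[0,0.002,0],8],[[-34,0,1],[0,0.002,0],8],[[-40,0,1],[0,0.002,0],8],[[-45,0,1],[0,0.002,0],8],[[-45,0,1],[0,0.002,0],8]]'

```text
clock: 15.18
tcp_pos: [0.52, -0.1862, 0.094]
orientation: [-0.0, -0.026, 1.0, 0.0]
wrist_force: [0.5, -0.9, -2.4]
finger_gap: 0.0123
grip_force: 59.5
```

```bash
python3 - <<'E'
from h import *
go(.5246,-.1865,.0945,182.9)
E
```

```text
t15.2 tcp [ 0.52   -0.1862  0.094 ] shift [-4.6 -0.5 -0.5] rot [ 0.0003 -0.001   0.0008] F [ 0.5 -0.9 -2.4] gap 12.3 gf 59.5
```

>>> step_arm --moves '[[[-2,0,2],[0,0,0],8],[[-4,0,2],[0,0,0],8],[[-6,0,2],[0,0,0],8],[[-8,0,2],[0,0,0],8],[[-10,0,2],[0,0,0],8],[[-10,0,2],[0,0,0],8]]'

```text
clock: 15.68
tcp_pos: [0.5243, -0.1863, 0.0937]
orientation: [-0.005, -0.025, 1.0, -0.001]
wrist_force: [-16.9, -2.6, 17.6]
finger_gap: 0.0122
grip_force: 62.1
```

>>> step_arm --moves '[[[0,0,0],[0,0,0],40],[[0,0,0],[0,0,0],40],[[0,0,0],[0,0,0],40],[[0,0,-30],[0,0,0],40],[[0,0,-70],[0,0,0],40],[[0,0,-110],[0,0,0],40],[[0,0,-110],[0,0,0],40]]'

```text
clock: 16.27
tcp_pos: [0.5328, -0.1874, 0.2103]
orientation: [0.005, -0.026, 1.0, -0.003]
wrist_force: [0.1, -0.5, 0.5]
finger_gap: 0.04
grip_force: 0.0
```

```bash
python3 - <<'E'
from h import *
go(.512,.039,.2,180.9)
im,p=cam('wrist'); save(im,'w9.png')
E
```

```text
t16.3 tcp [ 0.5328 -0.1874  0.2103] shift [  9.3 227.3   8.9] rot [-0.0056  0.0096  0.0355] F [ 0.1 -0.5  0.5] gap 40.0 gf 0.0
```

View pics/w9.png

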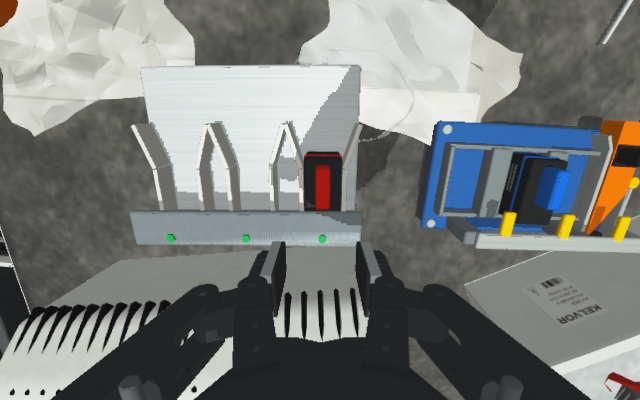

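Red is home in lane 2, centred at (323,180) and under the hood. Blue is still in bay1 at (545,185), and the bar is open.

>>> step_arm --moves '[[[9,41,9],[-0.006,0.01,0.035],45],[[9,82,9],[-0.006,0.01,0.035],45],[[9,123,9],[-0.006,0.01,0.035],45],[[9,164,9],[-0.006,0.01,0.035],45],[[9,205,9],[-0.006,0.01,0.035],45],[[9,227,9],[-0.006,0.01,0.035],45],[[9,227,9],[-0.006,0.01,0.035],45],[[9,227,9],[-0.006,0.01,0.035],45]]'

```text
clock: 16.98
tcp_pos: [0.5079, 0.0419, 0.1924]
orientation: [-0.006, -0.01, 1.0, 0.003]
wrist_force: [0.3, 0.2, 0.2]
finger_gap: 0.0451
grip_force: 0.0
```

```bash
python3 - <<'E'
from h import *
go(.512,.039,.092,180.9)
im,p=cam('wrist'); hsv=cv2.cvtColor(im,cv2.COLOR_RGB2HSV)
m=cv2.inRange(hsv,(105,170,80),(125,255,255))
for c in sorted(cv2.findContours(m,0,1)[0],key=cv2.contourArea)[-5:]:
    b=cv2.boundingRect(c); print(b,plane(p,[[b[0],b[1]+b[3]],[b[0]+b[2],b[1]]],.106)[:,:2].round(4).tolist())
E
```

```text
t17.0 tcp [0.5079 0.0419 0.1924] shift [ -5.4  -3.6 100.4] rot [ 0.0062 -0.0129  0.0034] F [0.3 0.2 0.2] gap 45.1 gf 0.0
(290, 239, 52, 11) [[0.5497, 0.0152], [0.5378, 0.0628]]
(309, 186, 16, 47) [[0.5323, 0.0326], [0.4883, 0.0461]]
(356, 170, 38, 60) [[0.5287, 0.0751], [0.4732, 0.1043]]
(239, 169, 38, 60) [[0.5296, -0.0307], [0.4742, 0.0052]]
(225, 141, 175, 109) [[0.5509, -0.0452], [0.4489, 0.107]]
```

>>> step_arm --moves '[[[-4,-3,35],[0.005,-0.012,0.003],45],[[-4,-3,65],[0.005,-0.012,0.003],45],[[-4,-3,85],[0.005,-0.012,0.003],45],[[-4,-3,95],[0.005,-0.012,0.003],45],[[-4,-3,100],[0.005,-0.012,0.003],45],[[-4,-3,100],[0.005,-0.012,0.003],45]]'

```text
clock: 17.53
tcp_pos: [0.5109, 0.0374, 0.0924]
orientation: [-0.001, -0.006, 1.0, 0.001]
wrist_force: [0.1, 0.5, 0.3]
finger_gap: 0.0452
grip_force: 0.0
```

>>> step_arm --grip_force 60 --moves '[[[0,0,0],[0,0,0],8],[[0,0,0],[0,0,0],8],[[0,0,0],[0,0,0],8],[[0,0,0],[0,0,0],8],[[0,0,0],[0,0,0],8],[[0,0,0],[0,0,0],8],[[0,0,0],[0,0,0],8]]'

```text
clock: 18.12
tcp_pos: [0.5125, 0.0383, 0.0946]
orientation: [0.002, -0.007, 1.0, 0.001]
wrist_force: [0.7, 1.1, 5.8]
finger_gap: 0.0121
grip_force: 60.0
```

>>> step_arm --moves '[[[0,0,-20],[0,0,0],8],[[0,0,-45],[0,0,0],8],[[0,0,-70],[0,0,0],8],[[0,0,-95],[0,0,0],8],[[0,0,-110],[0,0,0],8],[[0,0,-110],[0,0,0],8]]'

```text
clock: 18.62
tcp_pos: [0.5131, 0.038, 0.2067]
orientation: [0.003, -0.007, 1.0, 0.0]
wrist_force: [1.1, -0.1, -2.5]
finger_gap: 0.0123
grip_force: 59.1
```

```bash
python3 - <<'E'
from h import *
go(.4397,-.2688,.16,182.9)
E
```

```text
t18.6 tcp [0.5131 0.038  0.2067] shift [  77.7 -305.8   46. ] rot [ 0.0005  0.0061 -0.0375] F [ 1.1 -0.1 -2.5] gap 12.3 gf 59.1
```

>>> step_arm --moves '[[[20,-41,0],[0,0.006,-0.037],8],[[40,-82,0],[0,0.006,-0.037],8],[[55,-123,0],[0,0.006,-0.037],8],[[65,-164,0],[0,0.006,-0.037],8],[[75,-205,0],[0,0.006,-0.037],8],[[75,-246,0],[0,0.006,-0.037],8],[[75,-285,0],[0,0.006,-0.037],8],[[75,-306,0],[0,0.006,-0.037],8]]'

```text
clock: 19.28
tcp_pos: [0.439, -0.272, 0.2013]
orientation: [-0.003, -0.024, 1.0, 0.0]
wrist_force: [0.9, 0.2, -2.1]
finger_gap: 0.0122
grip_force: 59.3
```

>>> step_arm --moves '[[[0,0,10],[0,0,0],8],[[0,0,10],[0,0,0],8],[[0,0,10],[0,0,0],8]]'

```text
clock: 19.53
tcp_pos: [0.4387, -0.2676, 0.1908]
orientation: [-0.005, -0.025, 1.0, 0.002]
wrist_force: [-0.2, 1.0, -2.1]
finger_gap: 0.0121
grip_force: 59.3
```

```bash
python3 - <<'E'
from h import *
go(.4436,-.2687,.096,182.9)
E
```

```text
t19.5 tcp [ 0.4387 -0.2676  0.1908] shift [-5.6 -1.8 94.7] rot [ 0.0048 -0.009  -0.0011] F [-0.2  1.  -2.1] gap 12.1 gf 59.3
```

>>> step_arm --moves '[[[-5,-1.5,30],[0.005,-0.008,0],8],[[-5,-1.5,60],[0.005,-0.008,0],8],[[-5,-1.5,80],[0.005,-0.008,0],8],[[-5,-1.5,90],[0.005,-0.008,0],8],[[-5,-1.5,94],[0.005,-0.008,0],8],[[-5,-1.5,95],[0.005,-0.008,0],8],[[-5,-1.5,95],[0.005,-0.008,0],8],[[-5,-1.5,95],[0.005,-0.008,0],8]]'

```text
clock: 20.2
tcp_pos: [0.4456, -0.2704, 0.0992]
orientation: [0.002, -0.025, 1.0, -0.003]
wrist_force: [0.1, -0.8, -2.1]
finger_gap: 0.0121
grip_force: 59.3
```

```bash
python3 - <<'E'
from h import *
go(.4795,-.2669,.0945,182.9)
E
```

```text
t20.2 tcp [ 0.4456 -0.2704  0.0992] shift [-34.    1.8   4.8] rot [-0.0053  0.0041 -0.0002] F [ 0.1 -0.8 -2.1] gap 12.1 gf 59.3
```

>>> step_arm --moves '[[[0,1.8,2],[-0.004,0.004,0],8],[[-4,1.8,4],[-0.004,0.004,0],8],[[-10,1.8,5],[-0.004,0.004,0],8],[[-18,1.8,5],[-0.004,0.004,0],8],[[-26,1.8,5],[-0.004,0.004,0],8],[[-34,1.8,5],[-0.004,0.004,0],8],[[-34,1.8,5],[-0.004,0.004,0],8],[[-34,1.8,5],[-0.004,0.004,0],8]]'

```text
clock: 20.87
tcp_pos: [0.4798, -0.2673, 0.0946]
orientation: [0.0, -0.025, 1.0, -0.001]
wrist_force: [-2.1, 1.2, 6.3]
finger_gap: 0.0123
grip_force: 60.6
```

```bash
python3 - <<'E'
from h import *
go(.5285,-.2645,.0945,182.9)
E
```

```text
t20.9 tcp [ 0.4798 -0.2673  0.0946] shift [-48.8   0.4   0.1] rot [-0.0018  0.0002 -0.0007] F [-2.1  1.2  6.3] gap 12.3 gf 60.6
```

>>> step_arm --moves '[[[-7,0.3,-0.5],[0,0,0],8],[[-14,0.3,-0.5],[0,0,0],8],[[-21,0.3,-0.5],[0,0,0],8],[[-28,0.3,-0.5],[0,0,0],8],[[-35,0.3,-0.5],[0,0,0],8],[[-41,0.3,-0.5],[0,0,0],8],[[-45,0.3,-0.5],[0,0,0],8],[[-45,0.3,-0.5],[0,0,0],8]]'

```text
clock: 21.53
tcp_pos: [0.5243, -0.2646, 0.0946]
orientation: [-0.001, -0.025, 1.0, -0.001]
wrist_force: [-3.5, -0.6, 5.9]
finger_gap: 0.0124
grip_force: 60.5
```

>>> step_arm --moves '[[[-2,0,0],[0,0,0],8],[[-4,0,0],[0,0,0],8],[[-6,0,0],[0,0,0],8],[[-8,0,0],[0,0,0],8],[[-9,0,0],[0,0,0],8],[[-9,0,0],[0,0,0],8]]'

```text
clock: 22.03
tcp_pos: [0.5275, -0.2644, 0.0947]
orientation: [-0.006, -0.024, 1.0, -0.001]
wrist_force: [-19.8, -1.6, 18.3]
finger_gap: 0.0121
grip_force: 61.8
```

Contact. Release, rise and look.

>>> step_arm --moves '[[[0,0,0],[0,0,0],40],[[0,0,0],[0,0,0],40],[[0,0,0],[0,0,0],40],[[0,0,-30],[0,0,0],40],[[0,0,-70],[0,0,0],40],[[0,0,-110],[0,0,0],40],[[0,0,-110],[0,0,0],40]]'

```text
clock: 22.62
tcp_pos: [0.5367, -0.2657, 0.2118]
orientation: [0.005, -0.025, 1.0, -0.004]
wrist_force: [0.7, -1.2, 0.4]
finger_gap: 0.0402
grip_force: 0.0
```

```bash
python3 - <<'E'
from h import *
go(.48,.144,.22,135)
im,p=cam('wrist'); hsv=cv2.cvtColor(im,cv2.COLOR_RGB2HSV); cv2.imwrite('pics/w10.png',cv2.cvtColor(im,cv2.COLOR_RGB2BGR))
c,s=np.cos(np.radians(2.9)),np.sin(np.radians(2.9))
def inv(P): d=P[:,:2]-[.5115,-.2653]; return np.c_[d[:,0]*c+d[:,1]*s,-d[:,0]*s+d[:,1]*c].round(4).tolist()
for n,lo,hi in(('r',(0,150,60),(8,255,255)),('b',(105,170,80),(125,255,255))):
    m=cv2.inRange(hsv,lo,hi); m[:,400:]=0
    k=max(cv2.findContours(m[100:],0,1)[0],key=cv2.contourArea)+[0,100]; r=cv2.boundingRect(k); print(n,r,inv(plane(p,[[r[0],r[1]],[r[0]+r[2],r[1]],[r[0],r[1]+r[3]],[r[0]+r[2],r[1]+r[3]]],.106)))
E
```

```text
t22.6 tcp [ 0.5367 -0.2657  0.2118] shift [ 35.9 411.9 -11.6] rot [-0.0031  0.012   0.8358] F [ 0.7 -1.2  0.4] gap 40.2 gf 0.0
r (393, 165, 7, 45) [[-0.0073, 0.0636], [-0.0073, 0.07], [0.0363, 0.0672], [0.0363, 0.0739]]
b (316, 165, 15, 44) [[-0.0071, -0.0064], [-0.0071, 0.0072], [0.0355, -0.0066], [0.0354, 0.0077]]
```

Both packs read home: the rib ends are at dock x ≈ 36 mm against 37 nominal. Going back to the wedge.

>>> step_arm --moves '[[[36,412,-12],[0,0.012,0.8],45],[[36,412,-12],[0,0.012,0.8],45],[[36,412,-12],[0,0.012,0.8],45],[[36,412,-12],[0,0.012,0.8],45],[[36,412,-12],[0,0.012,0.8],45],[[36,412,-12],[0,0.012,0.8],45],[[36,412,-12],[0,0.012,0.8],45],[[36,412,-12],[0,0.012,0.8],45]]'

```text
clock: 23.33
tcp_pos: [0.4882, 0.0577, 0.2118]
orientation: [-0.007, 0.368, 0.93, -0.0]
wrist_force: [1.7, 0.1, 0.4]
finger_gap: 0.0449
grip_force: 0.0
```

```bash
python3 - <<'E'
from h import *
go(.48,.144,.22,90.9)
E
```

```text
t23.3 tcp [0.4882 0.0577 0.2118] shift [65.2 57.2 -7.6] rot [-0.0106 -0.0101  0.801 ] F [1.7 0.1 0.4] gap 44.9 gf 0.0
```

>>> step_arm --moves '[[[65,57,-7],[-0.011,-0.01,0.8],45],[[65,57,-7],[-0.011,-0.01,0.8],45],[[65,57,-7],[-0.011,-0.01,0.8],45],[[65,57,-7],[-0.011,-0.01,0.8],45],[[65,57,-7],[-0.011,-0.01,0.8],45],[[65,57,-7],[-0.011,-0.01,0.8],45],[[65,57,-7],[-0.011,-0.01,0.8],45],[[65,57,-7],[-0.011,-0.01,0.8],45]]'

```text
clock: 24.0
tcp_pos: [0.4799, 0.1422, 0.2192]
orientation: [-0.0, 0.7, 0.714, -0.0]
wrist_force: [-0.1, 0.7, -0.3]
finger_gap: 0.0447
grip_force: 0.0
```

```bash
python3 - <<'E'
from h import *
go(.48,.144,.0695,90.9)
im,p=cam('wrist'); hsv=cv2.cvtColor(im,cv2.COLOR_RGB2HSV); m=cv2.inRange(hsv,(5,150,100),(18,255,255))
k=max(cv2.findContours(m,0,1)[0],key=cv2.contourArea); r=cv2.boundingRect(k); print(r, plane(p,[[r[0],r[1]+r[3]]],.062))
E
```

```text
t24.0 tcp [0.4799 0.1422 0.2192] shift [1.800e+00 1.000e-01 1.497e+02] rot [-0.0001 -0.      0.0037] F [-0.1  0.7 -0.3] gap 44.7 gf 0.0
(288, 166, 114, 33) [[0.44275617 0.12558496 0.062     ]]
```

>>> step_arm --moves '[[[1.5,0,40],[0,0,0.003],45],[[1.5,0,80],[0,0,0.003],45],[[1.5,0,115],[0,0,0.003],45],[[1.5,0,135],[0,0,0.003],45],[[1.5,0,145],[0,0,0.003],45],[[1.5,0,148],[0,0,0.003],45],[[1.5,0,148],[0,0,0.003],45]]'

```text
clock: 24.63
tcp_pos: [0.4803, 0.1432, 0.072]
orientation: [0.0, 0.7, 0.714, 0.0]
wrist_force: [0.0, -0.4, 0.4]
finger_gap: 0.0449
grip_force: 0.0
```

>>> step_arm --grip_force 70 --moves '[[[0,0,0],[0,0,0],8],[[0,0,0],[0,0,0],8],[[0,0,0],[0,0,0],8],[[0,0,0],[0,0,0],8],[[0,0,0],[0,0,0],8],[[0,0,0],[0,0,0],8],[[0,0,0],[0,0,0],8]]'

```text
clock: 25.22
tcp_pos: [0.4797, 0.1434, 0.0739]
orientation: [0.0, 0.701, 0.713, 0.0]
wrist_force: [-5.2, 0.0, 6.5]
finger_gap: 0.014
grip_force: 72.0
```

>>> step_arm --moves '[[[0,-8,0],[0,0,0],8],[[0,-18,0],[0,0,0],8],[[0,-30,0],[0,0,0],8],[[0,-42,-1],[0,0,0],8],[[0,-54,-1],[0,0,0],8],[[0,-66,-1],[0,0,0],8],[[0,-80,-1],[0,0,0],8],[[0,-90,-1],[0,0,0],8]]'

```text
clock: 25.88
tcp_pos: [0.3894, 0.1419, 0.0738]
orientation: [0.0, 0.701, 0.714, 0.001]
wrist_force: [1.0, 1.0, -2.1]
finger_gap: 0.014
grip_force: 71.1
```

```bash
python3 - <<'E'
from h import *
go(.391,.1446,.16,90.9)
E
```

```text
t25.9 tcp [0.3894 0.1419 0.0738] shift [  2.7   1.9 -86.2] rot [ 0.0018 -0.0005  0.0026] F [ 1.   1.  -2.1] gap 14.0 gf 71.1
```

>>> step_arm --moves '[[[0,0,-25],[0,0,0],8],[[0,0,-55],[0,0,0],8],[[0,0,-85],[0,0,0],8],[[0,0,-85],[0,0,0],8],[[0,0,-85],[0,0,0],8]]'

```text
clock: 26.3
tcp_pos: [0.3917, 0.1419, 0.1601]
orientation: [0.002, 0.701, 0.713, 0.002]
wrist_force: [0.3, 0.4, -1.4]
finger_gap: 0.0143
grip_force: 71.1
```

```bash
python3 - <<'E'
from h import *
go(.386,.363,.16,67.5)
E
```

```text
t26.3 tcp [0.3917 0.1419 0.1601] shift [ 2.212e+02 -1.700e+00  2.000e-01] rot [ 0.0058 -0.0016  0.4105] F [ 0.3  0.4 -1.4] gap 14.3 gf 71.1
```

>>> step_arm --moves '[[[38,-2,0],[0.006,0,0.41],8],[[76,-2,0],[0.006,0,0.41],8],[[114,-2,0],[0.006,0,0.41],8],[[152,-2,0],[0.006,0,0.41],8],[[190,-2,0],[0.006,0,0.41],8],[[221,-2,0],[0.006,0,0.41],8],[[221,-2,0],[0.006,0,0.41],8],[[221,-2,0],[0.006,0,0.41],8]]'

```text
clock: 26.97
tcp_pos: [0.383, 0.3636, 0.1561]
orientation: [-0.002, 0.83, 0.557, -0.003]
wrist_force: [-0.3, -0.5, -2.0]
finger_gap: 0.0137
grip_force: 71.1
```

```bash
python3 - <<'E'
from h import *
go(.386,.363,.041,67.5)
E
```

```text
t27.0 tcp [0.383  0.3636 0.1561] shift [  1.    3.8 115.1] rot [-0.0064  0.0036  0.0038] F [-0.3 -0.5 -2. ] gap 13.7 gf 71.1
```

>>> step_arm --moves '[[[1,4,30],[-0.006,0.003,0.004],8],[[1,4,60],[-0.006,0.003,0.004],8],[[1,4,85],[-0.006,0.003,0.004],8],[[1,4,102],[-0.006,0.003,0.004],8],[[1,4,110],[-0.006,0.003,0.004],8],[[1,4,114],[-0.006,0.003,0.004],8],[[1,4,115],[-0.006,0.003,0.004],8],[[1,4,115],[-0.006,0.003,0.004],8]]'

```text
clock: 27.63
tcp_pos: [0.3883, 0.3619, 0.0437]
orientation: [-0.0, 0.833, 0.554, 0.002]
wrist_force: [0.4, 0.2, -1.2]
finger_gap: 0.014
grip_force: 71.0
```

>>> step_arm --moves '[[[0,0,1],[0,0,0],8],[[0,0,2],[0,0,0],8],[[0,0,2],[0,0,0],8]]'

```text
clock: 27.88
tcp_pos: [0.3883, 0.3624, 0.0418]
orientation: [-0.0, 0.832, 0.554, 0.002]
wrist_force: [0.8, -0.1, -1.4]
finger_gap: 0.0136
grip_force: 71.0
```

>>> step_arm --moves '[[[0,0,1],[0,0,0],8],[[0,0,2],[0,0,0],8],[[0,0,2],[0,0,0],8],[[0,0,2],[0,0,0],8]]'

```text
clock: 28.22
tcp_pos: [0.3884, 0.3626, 0.0409]
orientation: [-0.0, 0.832, 0.554, 0.002]
wrist_force: [-2.8, -2.5, 10.5]
finger_gap: 0.0138
grip_force: 72.6
```

>>> step_arm --moves '[[[0,0,0],[0,0,0],45],[[0,0,0],[0,0,0],45],[[0,0,0],[0,0,0],45],[[0,0,0],[0,0,0],45],[[0,0,-30],[0,0,0],45],[[0,0,-70],[0,0,0],45],[[0,0,-110],[0,0,0],45],[[0,0,-150],[0,0,0],45]]'

```text
clock: 28.88
tcp_pos: [0.387, 0.3615, 0.1903]
orientation: [-0.0, 0.832, 0.554, 0.0]
wrist_force: [1.2, 0.0, -0.1]
finger_gap: 0.0453
grip_force: 0.0
```

>>> step_arm --moves '[[[-80,60,-30],[0,0,0],45],[[-80,60,-30],[0,0,0],45],[[-80,60,-30],[0,0,0],45],[[-80,60,-30],[0,0,0],45],[[-80,60,-30],[0,0,0],45]]'

```text
clock: 29.3
tcp_pos: [0.4125, 0.2641, 0.2194]
orientation: [-0.0, 0.833, 0.553, 0.002]
wrist_force: [0.7, 0.4, 0.7]
finger_gap: 0.0447
grip_force: 0.0
```

```bash
python3 - <<'E'
from h import *
go(.386,.363,.041,67.5)
im,p=cam('top'); c1=cv2.resize(im[130:230,190:450],None,fx=2.4,fy=2.4,interpolation=cv2.INTER_CUBIC)
w,_=cam('wrist'); w=cv2.resize(w,(624,390))[:350]; save(np.vstack([c1,w]),'f.png')
E
```

```text
t29.3 tcp [0.4125 0.2641 0.2194] shift [ 80.3 -63.1 178.5] rot [ 0.0016 -0.003  -0.0061] F [0.7 0.4 0.7] gap 44.7 gf 0.0
```

View pics/f.png

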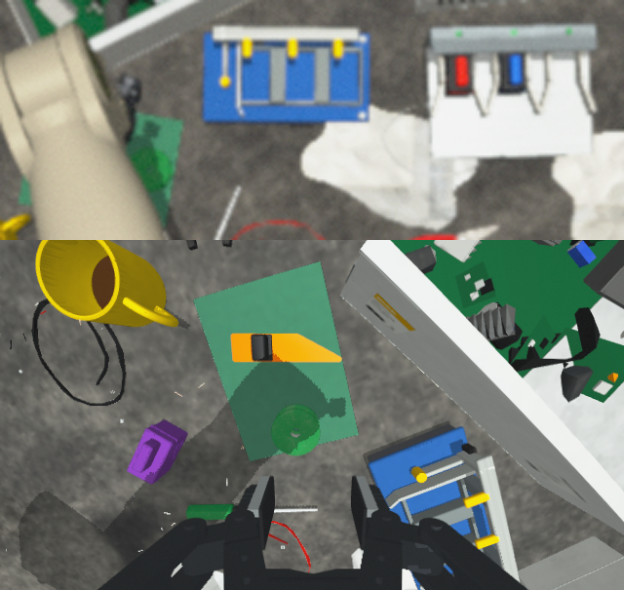

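The bar is shut, the wedge lies flat on the mat at (285,347), the reel is unmoved, and red (462,70) and blue (516,68) are in their dock lanes. I check the pack ribs numerically before handing in.

```bash
python3 - <<'E'
from h import *
im,p=cam('top'); hsv=cv2.cvtColor(im,cv2.COLOR_RGB2HSV)
a=np.radians(2.9);Rm=np.array([[np.cos(a),-np.sin(a)],[np.sin(a),np.cos(a)]])
for n,lo,hi,y in(('r',(0,140,80),(8,255,255),.078),('b',(105,150,80),(125,255,255),0)):
    m=cv2.inRange(hsv,lo,hi)[145:175,365:440]; M=cv2.moments(m,True); c=[[M['m10']/M['m00']+365,M['m01']/M['m00']+145]]
    P=plane(p,c,.104)[0,:2]; print(n,M['m00'],((P-[.5115,-.2653])@Rm*1000).round(1),'expected',17,y*1000)
E
```

```text
r 63.0 [16.8 77.2] expected 17 78.0
b 59.0 [16.7  2.3] expected 17 0
```

```bash
python3 -c "
from h import *
print(env.hand_in())"
```

```text
the job is handed in; nothing more can be done
None
```

The job is handed in: the red and blue packs (green was absent) measured home in dock lanes 2 and 1, and the last images showed the bar shut, the wedge flat on the mat and the reel unmoved; no verdict came back.

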